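# Take a control module's board stack apart into its belt carriers

## Task

A fanless control module stands on the black holder with its screws already out: battery, small board, main board and heat sink, one on another. Take it apart from the top down, the battery first and one part at a time, while the rest stays on the holder. Seat each part, right way up and fully down, in its own belt carrier: battery in the orange nest, small board in the green, main board in the blue, heat sink in the white.

Things in the scene. Friction and masses are not known exactly. Their poses are not given: they have to be found in the camera images.
- battery_mid (a point): centre of the battery pack on top of the stack: flat block, cream label, dark sides, 36 (x) x 55 (y) x 10 mm high, about 45 g. Lies loose on a black cradle of the small board, whose 3.5 mm lips stand at its short ends only; the cradle is narrower than the battery, with 10 mm of free space under both long sides. Take it across its 36 mm. z is up.
- small_board_mid (a point): centre of the small green circuit board, half-way up its edge: board and black frame, 50 (x) x 64 (y) x 6 mm, 62 g, with the black battery cradle fixed on top (31 x 62 mm, its top 16 mm above this point). Rests on four brass standoffs of the main board, 10 mm clear beneath. Take it across its 50 mm by the 6 mm edge, at the middle of the long sides. z is up.
- main_board_mid (a point): centre of the large green circuit board, half-way up its edge: board and black frame, 66 (x) x 104 (y) x 6 mm, 82 g; on top four brass standoffs 10 mm high at x +-20.5, y +-27.5 mm and parts up to 6 mm high. Rests on four standoffs of the heat sink, 8 mm clear beneath. Take it across its 66 mm by the edge, at the middle of the long sides. z is up.
- heat_sink_mid (a point): centre of the heat sink at the bottom of the stack: aluminium, fins down, 68 (x) x 120 (y) x 16 mm high, about 200 g, four brass standoffs 8 mm high on top near the corners. Stands on the holder's flat top between steel pins 8 mm high, which leave the middle 80 mm of its long sides free. Take it across its 68 mm. z is up.
- battery_nest (a point): where the battery's centre lies when seated, 25 mm above the belt, in the carrier with orange guides (x across, y along, as the part's; either way round will do). Carriers are fixed dark grey plates 104 x 150 x 10 mm. Corner guides leave 3 mm round the seated part and flare to 8 mm at their tops, 34 mm above the belt; the middle of each side is open for fingers. The part rests on four posts 10 mm above the plate.
- small_board_nest (a point): where the small board's centre point lies when seated, 23 mm above the belt, in the carrier with green guides (x across, y along, as the part's; either way round will do). Guides, 34 mm high, and posts as in the battery's carrier, nest for 50 x 64 mm.
- main_board_nest (a point): where the main board's centre point lies when seated, 23 mm above the belt, in the carrier with blue guides (x across, y along, as the part's; either way round will do). Guides, 34 mm high, and posts as in the battery's carrier, nest for 66 x 104 mm.
- heat_sink_nest (a point): where the heat sink's centre lies when seated, 18 mm above the belt, in the carrier with white guides (x across, y along, as the part's; either way round will do). It stands directly on the carrier's 10 mm plate, its standoffs up; guides as in the battery's carrier but 29 mm high, nest for 68 x 120 mm.
- holder_top (a point): centre of the top of the fixed black holder plate (100 x 152 x 10 mm) on the teal mat. At the start all four parts stand centred on it and share its yaw; their upper faces are 66 mm (battery), 46 mm (small board), 30 mm (main board) and 16 mm (heat sink) above this point.

How it is judged:
On the way, in this order (a step that is already met when the one before it is completed fails the run):
1. the battery is seated in its nest while the small board, main board and heat sink still stand on the holder (horizontal distance between battery_mid and battery_nest below 0.008 m and z of battery_mid in the frame of battery_nest between -0.004 and 0.004 m and angle between the y axis of battery_mid and the y axis of battery_nest, either way round below 0.2 rad and angle between battery_mid's own z axis and vertical below 0.1 rad and horizontal distance between each of small_board_mid, main_board_mid, heat_sink_mid and holder_top below 0.03 m), for 0.2 s.
2. then the small board is seated in its nest while the main board and heat sink still stand on the holder (horizontal distance between small_board_mid and small_board_nest below 0.008 m and z of small_board_mid in the frame of small_board_nest between -0.004 and 0.004 m and angle between the y axis of small_board_mid and the y axis of small_board_nest, either way round below 0.2 rad and angle between small_board_mid's own z axis and vertical below 0.1 rad and horizontal distance between each of main_board_mid, heat_sink_mid and holder_top below 0.03 m), for 0.2 s.
3. then the main board is seated in its nest while the heat sink still stands on the holder (horizontal distance between main_board_mid and main_board_nest below 0.008 m and z of main_board_mid in the frame of main_board_nest between -0.004 and 0.004 m and angle between the y axis of main_board_mid and the y axis of main_board_nest, either way round below 0.2 rad and angle between main_board_mid's own z axis and vertical below 0.1 rad and horizontal distance between heat_sink_mid and holder_top below 0.03 m), for 0.2 s.
At the end, for the whole second after the job is handed in: Each part sits in its own nest: centre within 8 mm sideways and 4 mm in height of the seated position, lined up with the nest within 0.2 rad (either way round), right way up and level within 0.1 rad; all released and at rest (horizontal distance between battery_mid and battery_nest below 0.008 m and z of battery_mid in the frame of battery_nest between -0.004 and 0.004 m and angle between the y axis of battery_mid and the y axis of battery_nest, either way round below 0.2 rad and angle between each of battery_mid, small_board_mid, main_board_mid, heat_sink_mid's own z axis and vertical below 0.1 rad and horizontal distance between small_board_mid and small_board_nest below 0.008 m and z of small_board_mid in the frame of small_board_nest between -0.004 and 0.004 m and angle between the y axis of small_board_mid and the y axis of small_board_nest, either way round below 0.2 rad and horizontal distance between main_board_mid and main_board_nest below 0.008 m and z of main_board_mid in the frame of main_board_nest between -0.004 and 0.004 m and angle between the y axis of main_board_mid and the y axis of main_board_nest, either way round below 0.2 rad and horizontal distance between heat_sink_mid and heat_sink_nest below 0.008 m and z of heat_sink_mid in the frame of heat_sink_nest between -0.004 and 0.004 m and angle between the y axis of heat_sink_mid and the y axis of heat_sink_nest, either way round below 0.2 rad); the robot touches nothing.
It also fails if it takes over 136 s, if anything falls off the work surface, if the arm or the gripper's body presses on something with over 40 N, if the wrist force passes 120 N, or if a joint passes its speed limit or range.

## Robot

A 7-joint arm with a two-finger parallel gripper is mounted at the origin on the work surface; the furniture and walls round the work are solid. World frame = base frame: x ahead of the robot, y to its left, z up, the work surface at z = 0. Lengths are in m, angles in rad, forces in N, time in s.
With the tool pointing down it reaches from about 0.425 to 0.875 m from the base axis. Payload 4.7 kg.
Tool frame: the origin (TCP) lies between the finger pads; the fingertips stand 14 mm ahead of it and the grasp point (between the pads) lies 5 mm behind it (ctrl.tip_extent is the z of the fingertips in the tool frame, in m); z points along the fingers, x is the direction in which the jaws open and shut, and the axes are right-handed (so a half turn about z gives the same grasp; the last joint's range is limited). The gripper opens to 87 mm and grips with 3 to 60 N. Pads are 19 mm wide; open, the fingers measure 117 mm over their backs; the gripper's body (75 mm by 190 mm) begins 51 mm behind the grasp point.
Start: joints at [-1.165, 0.321, -0.07, 1.45, 0.023, 1.371, -0.057], TCP at [0.248, 0.601, 0.237] pointing down, gripper open.
Joint ranges: [-2.86, 2.86], [-0.3, 2.09], [-1.38, 1.24], [0.06, 2.45], [-1.56, 4.7], [0.09, 2.05], [-2.69, 2.69]. Speed limits (rad/s): [2.57, 2.57, 3.14, 3.14, 3.14, 3.14, 3.14].

## Interface

Orientations are given as a rotation vector (axis times angle).
In Python, from rig import ctrl, snapshot, workorder gives the robot as it stands.
- The arm moves only by the shell command python3 -m creep 'ROWS'. ROWS is JSON, one flat list of numbers, 7 for each row, row after row: the gripper command: -1 is shut, 1 is fully open, values between are in proportion, then the shift along the tool's x, y, z in cm, then the turn, a rotation vector about the tool's x, y, z in degrees. A call has exactly 10 rows; each row is the pose to reach, as a shift and turn from the pose commanded when the call began, along the tool's axes at that moment; what a row does not reach only later rows make up. A row lasts 1/12 s, in which the tool goes at most 41.7 mm and 7.16 degrees, less where a joint would pass 70% of its speed; a pose out of reach is approached as far as the arm can. A call with a gripper value outside its range is refused whole. The fingers move at their own pace and stop on an object; the grip force is fixed at half the most. Time passes only in rows, so rows that repeat a pose let the fingers close, or fill a call up. It gives the time, the measured TCP pose, the force and the opening at its end, in the units of the state.
- ctrl.sense(): the state, without advancing time (a new reading comes with each control period).
- snapshot(name): name is "side" or "top" or "wrist"; returns a dict with "img" (480x640x3 uint8, blue, green, red), "depth" (480x640 float32, m along the optical axis (not along the pixel's ray), 0 where there is no reading), "fx", "fy", "cx", "cy" (pixels), "pose" (4x4, takes a point from camera to world coordinates); the wrist camera has in their place "hand_eye" (4x4, takes a point from camera to tool coordinates, whose origin is the TCP and whose axes are the tool frame's). Camera axes: x right, y down, z forward; pixel columns grow to the right and rows downward; lengths in m; the calibration is good to about 2 mm. A picture is of the moment at which its call begins: read the wrist's pose just before it.
- workorder.job_done(): hands the job in, once; it reports no verdict.
The state is a dict: "t": time; "joint_pos": joint angles; "dq": joint speeds; "effort": joint torques, N m; "position": TCP position; "tool_rot": TCP orientation; "contact_force": force on the tool from outside, world axes, zero at the start; "ft_torque": the same for the moment, N m; "finger_gap": opening from 0.0 (shut) to 1.0 (fully open).
Only numpy, scipy, OpenCV 4.12 (cv2) and the standard library are available. Lean on these libraries where they do the work, as an engineer would, in place of code of your own. Each camera call takes 0.05 s, during which the arm holds its last target. There are 200 camera calls.

## Working session

There is one attempt and no reset: what is moved stays moved. The work goes in short steps, Python scripts to look and compute and a shell command to move; the robot and the scene stay as the last step left them, time stands still between calls to the robot, and variables do not carry over. Pictures are saved under pics/ and viewed, about 12 in all and at most 16, crops included, and the job is handed in when it is done.

```bash
ls; mkdir -p pics
python3 - <<'E'
from rig import ctrl, snapshot
import cv2,numpy as np
print(ctrl.sense(), ctrl.tip_extent)
for n in ("top","side"):
    s=snapshot(n); cv2.imwrite(f"pics/{n}0.png",s["img"]); np.savez(f"{n}0.npz",**s)
    print(n,s["fx"],s["fy"],s["cx"],s["cy"],s["pose"].round(3).tolist())
E
```

```text
pics
{'t': 0.0, 'joint_pos': array([-1.16487638,  0.32178276, -0.07008636,  1.45167947,  0.02260526,
        1.37079311, -0.05687853]), 'dq': array([-0.00025963,  0.00087472,  0.00109012,  0.00031847,  0.00061003,
       -0.00080899, -0.000198  ]), 'effort': array([ 3.54800859e-04, -4.91295433e+01, -4.03698161e-01, -3.12528348e+01,
       -6.39633369e-02,  4.39421798e-02,  1.74645506e-04]), 'position': array([0.24806034, 0.60023313, 0.23548539]), 'tool_rot': array([ 2.61038573e+00,  1.74596759e+00, -2.35392509e-03]), 'contact_force': array([ 0.24221541, -0.51376928,  0.03161806]), 'ft_torque': array([-0.03274936,  0.02005814, -0.05130858]), 'finger_gap': 1.0039321136948718} 0.014
top 514.0344515391507 514.0344515391507 325.16673116464915 239.60548265075195 [[-0.026, -0.986, 0.165, 0.343], [-1.0, 0.027, 0.005, -0.003], [-0.009, -0.165, -0.986, 1.018], [0.0, 0.0, 0.0, 1.0]]
side 617.6673100672723 617.6673100672723 319.09525116056864 238.14872622367167 [[-0.977, -0.099, 0.188, 0.275], [-0.212, 0.419, -0.883, 1.21], [0.009, -0.903, -0.43, 0.673], [0.0, 0.0, 0.0, 1.0]]
```

View pics/top0.png

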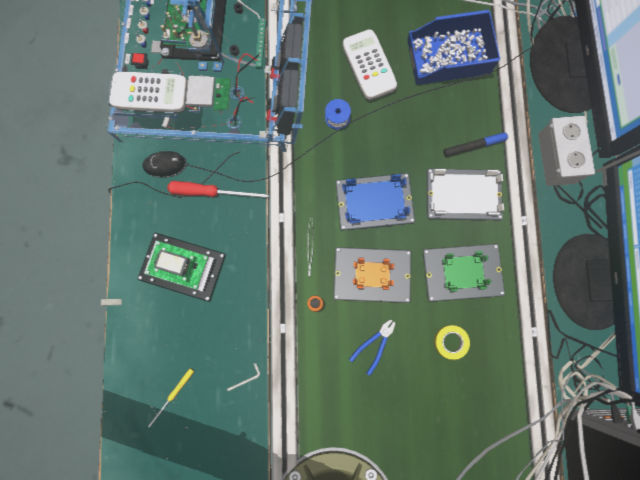

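View pics/side0.png

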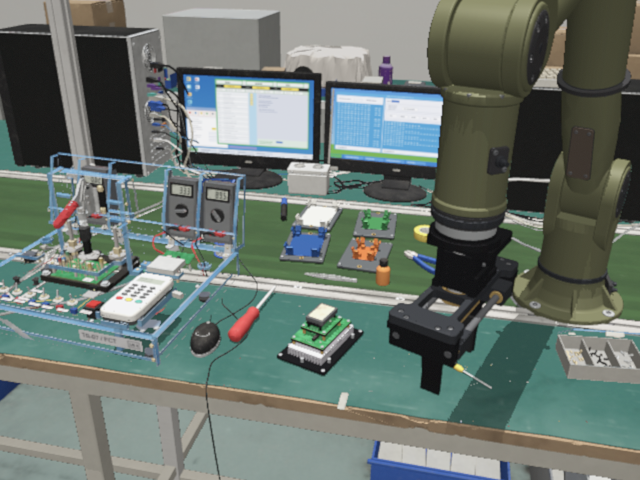

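Run:
```python
import cv2,numpy as np
s=np.load("top0.npz"); I=s["img"]
a=cv2.resize(I[225:305,130:235],None,fx=6,fy=6,interpolation=2); b=cv2.resize(I[160:310,325:515],None,fx=4.2,fy=4.2,interpolation=2)
cv2.imwrite("pics/a.png",a[:480]);cv2.imwrite("pics/b.png",b[:600])
print(b.shape)
def P(u,v):
    z=np.median(s["depth"][int(v)-1:int(v)+2,int(u)-1:int(u)+2]);p=[(u-s["cx"])/s["fx"]*z,(v-s["cy"])/s["fy"]*z,z,1]
    return (s["pose"]@p)[:3].round(4)
for q in [(171,263),(120,250),(230,330),(374,274),(464,271),(376,200),(466,193),(330,330),(343,256)]: print(q,P(*q))
```

```text
(630, 798, 3)
(171, 263) [0.4647 0.2872 0.0774]
(120, 250) [0.5037 0.4141 0.0007]
(230, 330) [0.3398 0.192  0.0024]
(374, 274) [ 0.4408 -0.0921  0.0103]
(464, 271) [ 0.4419 -0.2683  0.0118]
(376, 200) [ 0.5897 -0.1023  0.0108]
(466, 193) [ 0.5991 -0.2837  0.0105]
(330, 330) [ 3.347e-01 -2.800e-03 -2.000e-04]
(343, 256) [ 0.4778 -0.0323  0.0123]
```

View pics/a.png

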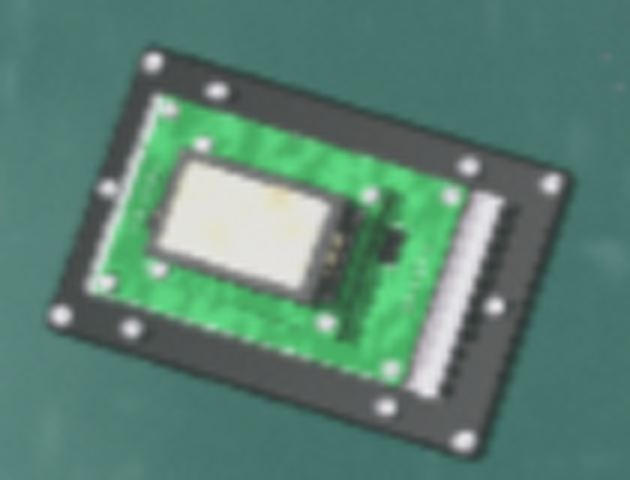

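View pics/b.png

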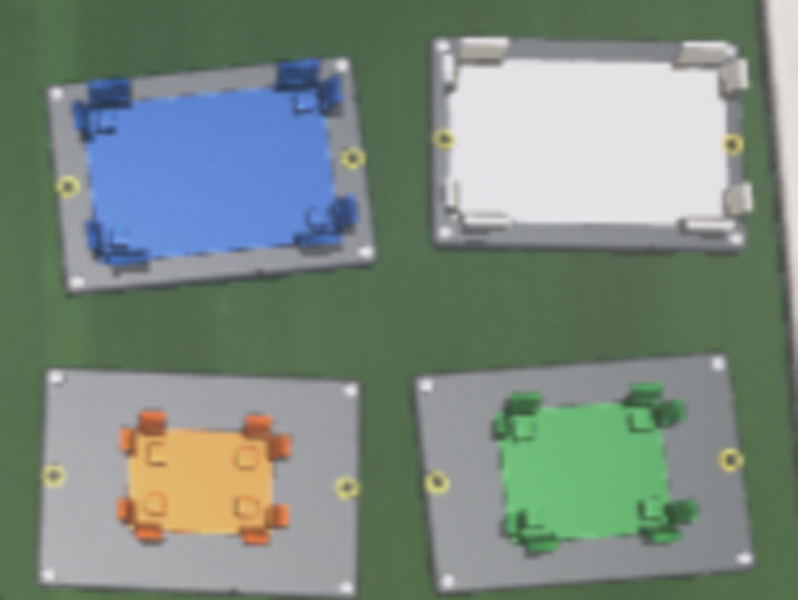

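Stack: holder corner bolts in crop a at (152,62), (551,183), (464,441), (60,315); battery centre about (243,228). Carrier corner bolts read from crop b.

```bash
cat > h.py <<'E'
import numpy as np,cv2
from scipy.spatial.transform import Rotation as R
def ray(s,T,u,v,z):
    d=T[:3,:3]@np.array([(u-s["cx"])/s["fx"],(v-s["cy"])/s["fy"],1]); return T[:3,3]+d*(z-T[2,3])/d[2]
def rect(p):
    """4 points TL,TR,BR,BL in image (long side TL-TR): centre, yaw of long axis (y), mod pi"""
    p=np.array(p); c=p.mean(0); d=(p[1]-p[0]+p[2]-p[3])/2
    return c[:2].round(4), np.degrees(np.arctan2(d[1],d[0])).round(2), [np.linalg.norm(p[i]-p[i-1]).round(4) for i in range(4)]
E
python3 - <<'E'
from h import *
s=np.load("top0.npz");T=s["pose"]
A={"holder":[(152,62),(551,183),(464,441),(60,315)]}
B={"blue":[(56,93),(342,66),(366,252),(77,282)],"white":[(442,46),(733,50),(737,239),(445,233)],
"orange":[(56,377),(351,389),(347,587),(48,575)],"green":[(426,384),(718,363),(744,558),(448,581)]}
for n,q in A.items(): print(n,rect([ray(s,T,u/6+130-.4,v/6+225-.4,.010) for u,v in q]))
print("bat",rect([ray(s,T,u/6+130-.4,v/6+225-.4,.076) for u,v in [(190,157),(330,199),(303,296),(157,246)]]))
for n,q in B.items(): print(n,rect([ray(s,T,u/4.2+325-.4,v/4.2+160-.4,.0105) for u,v in q]))
from rig import ctrl
e=ctrl.sense(); print(R.from_rotvec(e["tool_rot"]).as_matrix().round(3))
E
```

```text
holder (array([0.4667, 0.2888]), np.float64(-108.44), [np.float64(0.0881), np.float64(0.1404), np.float64(0.0885), np.float64(0.1407)])
bat (array([0.4668, 0.2888]), np.float64(-109.16), [np.float64(0.029), np.float64(0.0459), np.float64(0.0308), np.float64(0.0483)])
blue (array([ 0.5885, -0.0995]), np.float64(-85.81), [np.float64(0.0932), np.float64(0.1386), np.float64(0.092), np.float64(0.1382)])
white (array([ 0.5987, -0.2814]), np.float64(-92.63), [np.float64(0.0923), np.float64(0.14), np.float64(0.0931), np.float64(0.1384)])
orange (array([ 0.4406, -0.0887]), np.float64(-93.86), [np.float64(0.093), np.float64(0.1388), np.float64(0.0927), np.float64(0.1386)])
green (array([ 0.4407, -0.2678]), np.float64(-87.25), [np.float64(0.0925), np.float64(0.1378), np.float64(0.0917), np.float64(0.1377)])
[[ 0.382  0.924 -0.001]
 [ 0.924 -0.382 -0.002]
 [-0.002  0.    -1.   ]]
```

```bash
cat >> h.py <<'E'
W=dict(stack=(.4668,.2888,-18.5),orange=(.4406,-.0887,-3.9),green=(.4407,-.2678,2.75),blue=(.5885,-.0995,4.2),white=(.5987,-.2814,-2.6))
def go(name,z,dx=0,dy=0):
    "shift (cm, tool axes) and turn (deg) from the present pose to tool-down pose over W[name] at TCP z"
    from rig import ctrl
    e=ctrl.sense(); M=R.from_rotvec(e["tool_rot"]); x,y,a=W[name]; a=np.radians(a)
    G=R.from_matrix(np.array([[np.cos(a),np.sin(a),0],[np.sin(a),-np.cos(a),0],[0,0,-1]]))
    d=M.inv().apply(np.array([x+dx,y+dy,z])-e["position"])*100
    print(name,"t",round(e["t"],1),"shift",d.round(2),"turn",np.degrees((M.inv()*G).as_rotvec()).round(1),
      "pos",e["position"].round(4),"F",e["contact_force"].round(1),"gap",round(e["finger_gap"]*87,1))
if __name__=="__main__":
    import sys; go(sys.argv[1],*map(float,sys.argv[2:]))
E
python3 h.py stack .16
```

```text
stack t 0.1 shift [-20.43  32.11   7.6 ] turn [ 0.1  0.1 86.1] pos [0.248  0.6003 0.2356] F [ 1.3 -0.2 -0.1] gap 87.1
```

```bash
python3 -m creep '[1,-2,3.2,0,0,0,7, 1,-4,6.4,0,0,0,14, 1,-6,9.6,0,0,0,21, 1,-8,12.8,0,0,0,28, 1,-10,16,1,0,0,35, 1,-12,19,2,0,0,42, 1,-14,22,3,0,0,49, 1,-16,25,4,0,0,56, 1,-18,28,5,0,0,63, 1,-20.4,32.1,5.6,0,0,70]'; python3 h.py stack .16
```

```text
t: 0.93
position: [0.4624, 0.2933, 0.1798]
tool_rot: [3.14, -0.074, -0.004]
contact_force: [0.3, 0.7, 0.0]
finger_gap: 0.999
stack t 0.9 shift [0.47 0.43 1.98] turn [ 0.1  0.1 15.8] pos [0.4624 0.2933 0.1798] F [0.3 0.7 0. ] gap 86.9
```

```bash
python3 -m creep '[1,0.2,0.2,1,0,0,5, 1,0.47,0.43,1.98,0,0,10, 1,0.47,0.43,1.98,0.1,0.1,15.8, 1,0.47,0.43,1.98,0.1,0.1,15.8, 1,0.47,0.43,1.98,0.1,0.1,15.8, 1,0.47,0.43,1.98,0.1,0.1,15.8, 1,0.47,0.43,1.98,0.1,0.1,15.8, 1,0.47,0.43,1.98,0.1,0.1,15.8, 1,0.47,0.43,1.98,0.1,0.1,15.8, 1,0.47,0.43,1.98,0.1,0.1,15.8]'; python3 h.py stack .074
python3 - <<'E'
from h import *
from rig import ctrl,snapshot
e=ctrl.sense();s=snapshot("wrist");cv2.imwrite("pics/w1.png",s["img"])
T=np.eye(4);T[:3,:3]=R.from_rotvec(e["tool_rot"]).as_matrix();T[:3,3]=e["position"];T=T@s["hand_eye"]
np.savez("w1.npz",T=T,**s)
E
```

```text
t: 1.77
position: [0.4678, 0.2902, 0.1617]
tool_rot: [-3.1, 0.497, -0.003]
contact_force: [-0.0, 0.1, 0.6]
finger_gap: 1.002
stack t 1.8 shift [-0.07  0.18  8.77] turn [-0.1 -0.1  0.3] pos [0.4678 0.2902 0.1617] F [-0.   0.1  0.6] gap 87.2
```

View pics/w1.png

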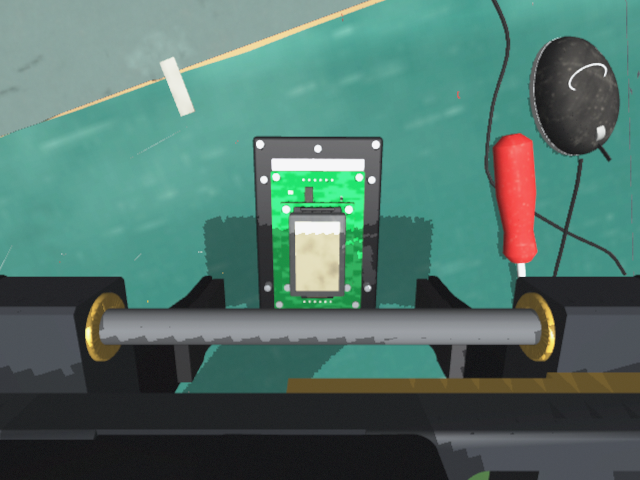

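Wrist view: battery outline roughly (290,214)-(344,296), centred between the fingers; looks well aligned.

Run:
```python
from h import *
s=np.load("w1.npz");T=s["T"]
print(rect([ray(s,T,*q,.076) for q in [(290,214),(290,296),(344,296),(344,214)]]))
print(rect([ray(s,T,*q,.01) for q in [(260,145),(267,288),(367,288),(376,145)]]))
a,b=[ray(s,T,*q,.01) for q in [(260,145),(376,145)]];print(a,b,(a+b)/2)
```

```text
(array([0.4658, 0.2903]), np.float64(-108.24), [np.float64(0.0336), np.float64(0.0547), np.float64(0.0355), np.float64(0.0547)])
(array([0.4691, 0.3002]), np.float64(-108.62), [np.float64(0.0884), np.float64(0.1163), np.float64(0.0839), np.float64(0.1164)])
[0.44565566 0.36906004 0.01      ] [0.52970356 0.3415275  0.01      ] [0.48767961 0.35529377 0.01      ]
```

```bash
python3 -m creep '[1,-0.12,0.1,2,0,0,0.3, 1,-0.12,0.1,4,0,0,0.3, 1,-0.12,0.1,6,0,0,0.3, 1,-0.12,0.1,7.5,0,0,0.3, 1,-0.12,0.1,8.3,0,0,0.3, 1,-0.12,0.1,8.77,0,0,0.3, 1,-0.12,0.1,8.77,0,0,0.3, 1,-0.12,0.1,8.77,0,0,0.3, 0.3,-0.12,0.1,8.77,0,0,0.3, 0,-0.12,0.1,8.77,0,0,0.3]'; python3 h.py stack .074;  python3 -m creep '[-1,0,0,0,0,0,0, -1,0,0,0,0,0,0, -1,0,0,0,0,0,0, -1,0,0,0,0,0,0, -1,0,0,0,0,0,0, -1,0,0,0,0,0,0, -1,0,0,0,0,0,0, -1,0,0,0,0,0,0, -1,0,0,0,0,0,0, -1,0,0,0,0,0,0]';python3 h.py stack .16
```

```text
t: 2.65
position: [0.4672, 0.2901, 0.0749]
tool_rot: [-3.097, 0.506, -0.005]
contact_force: [0.3, 1.2, 0.7]
finger_gap: 0.921
stack t 2.6 shift [0.   0.13 0.09] turn [-0.2 -0.1 -0. ] pos [0.4672 0.2901 0.0749] F [0.3 1.2 0.7] gap 80.1
t: 3.48
position: [0.4665, 0.2896, 0.0738]
tool_rot: [-3.099, 0.506, -0.003]
contact_force: [-0.5, -0.2, 0.3]
finger_gap: 0.412
stack t 3.5 shift [ 0.06  0.05 -8.62] turn [-0.1 -0.1 -0.1] pos [0.4665 0.2896 0.0738] F [-0.5 -0.2  0.3] gap 35.9
```

```bash
python3 -m creep '[-1,0,0,-0.7,0,0,0, -1,0,0,-1.5,0,0,0, -1,0,0,-3,0,0,0, -1,0,0,-5,0,0,0, -1,0,0,-7,0,0,0, -1,0,0,-8.6,0,0,0, -1,0,0,-8.6,0,0,0, -1,0,0,-8.6,0,0,0, -1,0,0,-8.6,0,0,0, -1,0,0,-8.6,0,0,0]';python3 h.py orange .12
```

```text
t: 4.32
position: [0.4656, 0.289, 0.1587]
tool_rot: [-3.1, 0.506, -0.001]
contact_force: [0.4, -0.4, 0.5]
finger_gap: 0.406
orange t 4.3 shift [ 9.64 36.61  3.86] turn [ -0.   -0.  -14.6] pos [0.4656 0.289  0.1587] F [ 0.4 -0.4  0.5] gap 35.3
```

```bash
python3 -m creep '[-1,0.5,1.8,0,0,0,-1, -1,1.4,5.4,0,0,0,-3, -1,2.4,9.2,0,0,0,-5, -1,3.4,13,0,0,0,-7, -1,4.4,16.8,0,0,0,-9, -1,5.4,20.6,0,0,0,-11, -1,6.4,24.4,0,0,0,-13, -1,7.4,28.2,1,0,0,-14.6, -1,8.4,32,2,0,0,-14.6, -1,9.2,35,3,0,0,-14.6]';python3 h.py orange .09
```

```text
t: 5.15
position: [0.4411, -0.0746, 0.1284]
tool_rot: [-3.138, 0.111, -0.002]
contact_force: [0.9, 0.0, -0.2]
finger_gap: 0.412
orange t 5.2 shift [0.05 1.42 3.83] turn [-0.1 -0.1 -0.2] pos [ 0.4411 -0.0746  0.1284] F [ 0.9  0.  -0.2] gap 35.8
```

```bash
python3 -m creep '[-1,0.05,0.7,1,0,0,0, -1,0.05,1.42,2.5,0,0,0, -1,0.05,1.42,4,0,0,0, -1,0.05,1.42,5.8,0,0,0, -1,0.05,1.42,5.8,0,0,0, -1,0.05,1.42,5.8,0,0,0, -1,0.05,1.42,5.8,0,0,0, -1,0.05,1.42,5.8,0,0,0, -1,0.05,1.42,5.8,0,0,0, -1,0.05,1.42,5.8,0,0,0]';python3 h.py orange .0285
```

```text
t: 5.98
position: [0.4425, -0.0856, 0.072]
tool_rot: [-3.138, 0.108, -0.005]
contact_force: [0.2, -0.5, -1.6]
finger_gap: 0.41
orange t 6.0 shift [-0.19  0.33  4.35] turn [-0.1 -0.2 -0. ] pos [ 0.4425 -0.0856  0.072 ] F [ 0.2 -0.5 -1.6] gap 35.7
```

```bash
python3 -m creep '[-1,-0.19,0.33,0.5,0,0,0, -1,-0.19,0.33,1,0,0,0, -1,-0.19,0.33,1.5,0,0,0, -1,-0.19,0.33,2,0,0,0, -1,-0.19,0.33,2.2,0,0,0, -1,-0.19,0.33,2.2,0,0,0, -1,-0.19,0.33,2.2,0,0,0, -1,-0.19,0.33,2.2,0,0,0, -1,-0.19,0.33,2.2,0,0,0, -1,-0.19,0.33,2.2,0,0,0]';python3 h.py orange .0285
python3 - <<'E'
from h import *
from rig import ctrl,snapshot
e=ctrl.sense();s=snapshot("top");cv2.imwrite("pics/t1.png",cv2.resize(s["img"][220:320,310:440],None,fx=6,fy=6,interpolation=2))
E
python3 h.py orange .0285
```

```text
t: 6.82
position: [0.4401, -0.0888, 0.0495]
tool_rot: [-3.138, 0.108, -0.004]
contact_force: [-0.9, 1.0, -0.0]
finger_gap: 0.408
orange t 6.8 shift [ 0.04 -0.01  2.1 ] turn [-0.1 -0.1 -0. ] pos [ 0.4401 -0.0888  0.0495] F [-0.9  1.  -0. ] gap 35.5
orange t 6.9 shift [ 0.05 -0.01  2.09] turn [-0.1 -0.1 -0. ] pos [ 0.44   -0.0888  0.0494] F [ 0.4 -0.2 -0.3] gap 35.4
```

Aligned within 0.5 mm; lower, then release and rise.

```bash
python3 -m creep '[-1,0.03,0,0.4,0,0,0, -1,0.03,0,0.8,0,0,0, -1,0.03,0,1.2,0,0,0, -1,0.03,0,1.5,0,0,0, -1,0.03,0,1.8,0,0,0, -1,0.03,0,2.05,0,0,0, -1,0.03,0,2.05,0,0,0, -1,0.03,0,2.05,0,0,0, -1,0.03,0,2.05,0,0,0, -1,0.03,0,2.05,0,0,0]';python3 h.py orange .0278
```

```text
t: 7.7
position: [0.4404, -0.0888, 0.0289]
tool_rot: [-3.138, 0.108, -0.004]
contact_force: [0.7, -0.1, -0.1]
finger_gap: 0.409
orange t 7.7 shift [ 0.02 -0.01  0.11] turn [-0.1 -0.1 -0. ] pos [ 0.4404 -0.0888  0.0289] F [ 0.7 -0.1 -0.1] gap 35.6
```

```bash
python3 -m creep '[-1,0,0,0.06,0,0,0, -0.05,0,0,0.06,0,0,0, 0.1,0,0,0.06,0,0,0, 0.3,0,0,0.06,0,0,0, 0.4,0,0,0.06,0,0,0, 0.4,0,0,0.06,0,0,0, 0.4,0,0,-0.5,0,0,0, 0.4,0,0,-2,0,0,0, 0.4,0,0,-5,0,0,0, 0.4,0,0,-9,0,0,0]';python3 h.py stack .14
python3 - <<'E'
from h import *
from rig import ctrl,snapshot
e=ctrl.sense();s=snapshot("wrist");cv2.imwrite("pics/w2.png",s["img"])
T=np.eye(4);T[:3,:3]=R.from_rotvec(e["tool_rot"]).as_matrix();T[:3,3]=e["position"];T=T@s["hand_eye"]
np.savez("w2.npz",T=T,**s)
E
```

```text
t: 8.53
position: [0.4376, -0.0891, 0.118]
tool_rot: [3.14, -0.109, -0.006]
contact_force: [1.0, 1.4, -0.3]
finger_gap: 0.698
stack t 8.5 shift [  0.28 -37.9   -2.2 ] turn [ 0.   0.2 14.5] pos [ 0.4376 -0.0891  0.118 ] F [ 1.   1.4 -0.3] gap 60.7
```

View pics/w2.png

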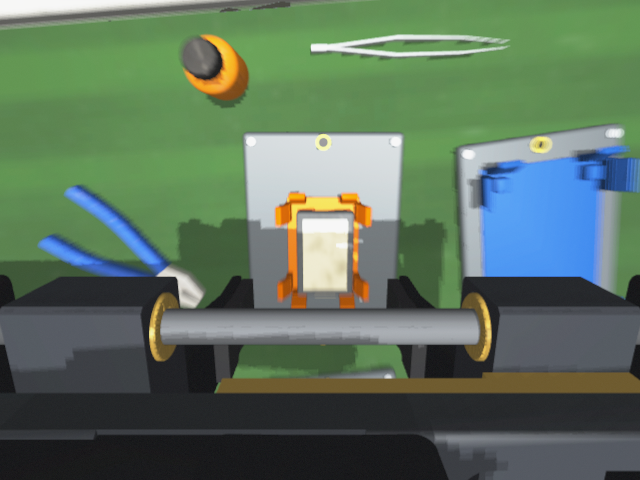

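Battery sits inside the four orange guides, level. Back to the stack.

```bash
python3 - <<'E'
from h import *
s=np.load("w2.npz");T=s["T"]
for u,v in [(320,222),(325,260),(310,285),(342,285),(265,160)]:
    z=s["depth"][v,u];print((T@[(u-s["cx"])/s["fx"]*z,(v-s["cy"])/s["fy"]*z,z,1])[:3].round(4))
E
python3 -m creep '[1,0,-2,-1,0,0,1, 1,0,-6,-2.2,0,0,2, 1,0,-10,-2.2,0,0,4, 1,0,-14,-2.2,0,0,6, 1,0,-18,-2.2,0,0,8, 1,0,-22,-2.2,0,0,10, 1,0,-26,-2.2,0,0,12, 1,0,-30,-2.2,0,0,14, 1,0.2,-34,-2.2,0,0,14.5, 1,0.28,-37.9,-2.2,0,0.2,14.5]';python3 h.py stack .080
python3 -m creep '[1,0,0,0,0,0,0, 1,0,0,0,0,0,0, 1,0,0,0,0,0,0, 1,0,0,0,0,0,0, 1,0,0,0,0,0,0, 1,0,0,0,0,0,0, 1,0,0,0,0,0,0, 1,0,0,0,0,0,0, 1,0,0,0,0,0,0, 1,0,0,0,0,0,0]' ;python3 h.py stack .080
python3 - <<'E'
from h import *
from rig import ctrl,snapshot
e=ctrl.sense();s=snapshot("wrist");cv2.imwrite("pics/w3.png",cv2.resize(s["img"][110:310,220:420],None,fx=3,fy=3,interpolation=2))
T=np.eye(4);T[:3,:3]=R.from_rotvec(e["tool_rot"]).as_matrix();T[:3,3]=e["position"];T=T@s["hand_eye"]
np.savez("w3.npz",T=T,**s)
E
```

```text
[ 0.4389 -0.0677  0.0315]
[ 0.4404 -0.0931  0.0305]
[ 0.4295 -0.1093  0.0314]
[ 0.4505 -0.1114  0.0298]
[ 0.4052 -0.0282  0.0098]
t: 9.42
position: [0.4691, 0.2911, 0.1418]
tool_rot: [-3.098, 0.504, -0.01]
contact_force: [0.9, -0.3, 1.1]
finger_gap: 0.997
stack t 9.4 shift [-0.18  0.31  6.17] turn [-0.2 -0.3  0. ] pos [0.4691 0.2911 0.1418] F [ 0.9 -0.3  1.1] gap 86.7
t: 10.25
position: [0.4689, 0.2888, 0.1414]
tool_rot: [-3.099, 0.504, -0.008]
contact_force: [0.2, -0.5, 0.6]
finger_gap: 1.002
stack t 10.2 shift [-0.23  0.08  6.14] turn [-0.1 -0.3  0. ] pos [0.4689 0.2888 0.1414] F [ 0.2 -0.5  0.6] gap 87.2
```

View pics/w3.png

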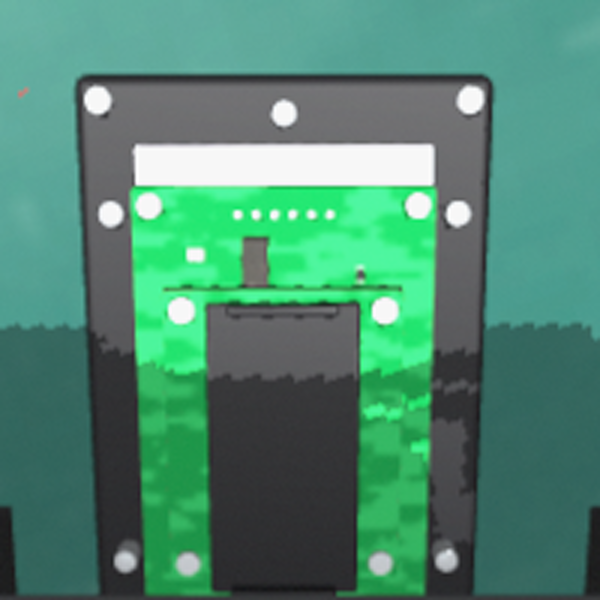

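Run:
```python
from h import *
s=np.load("w3.npz");T=s["T"]
f=lambda L,z:rect([ray(s,T,u/3+220-.3,v/3+110-.3,z) for u,v in L])
print("screws",f([(181,311),(188,563),(380,563),(386,311)],.056))
print("cradle",f([(206,305),(212,590),(357,590),(358,305)],.066))
```

```text
screws (array([0.4655, 0.2892]), np.float64(-108.49), [np.float64(0.0424), np.float64(0.056), np.float64(0.0421), np.float64(0.056)])
cradle (array([0.4656, 0.2897]), np.float64(-108.12), [np.float64(0.0301), np.float64(0.0609), np.float64(0.0306), np.float64(0.061)])
```

```bash
python3 -m creep '[1,-0.28,0.05,2,0,-0.2,0, 1,-0.28,0.05,4,0,-0.2,0, 1,-0.28,0.05,5.5,0,-0.2,0, 1,-0.28,0.05,6.8,0,-0.2,0, 1,-0.28,0.05,7.6,0,-0.2,0, 1,-0.28,0.05,8.1,0,-0.2,0, 1,-0.28,0.05,8.1,0,-0.2,0, 1,-0.28,0.05,8.1,0,-0.2,0, 1,-0.28,0.05,8.1,0,-0.2,0, 1,-0.28,0.05,8.1,0,-0.2,0]';python3 h.py stack .0595 -0.0008 0.0004
```

```text
t: 11.13
position: [0.4671, 0.2899, 0.0613]
tool_rot: [-3.097, 0.503, -0.005]
contact_force: [0.3, 0.6, 0.3]
finger_gap: 0.997
stack t 11.1 shift [-0.08  0.1   0.18] turn [-0.2 -0.1  0.1] pos [0.4671 0.2899 0.0613] F [0.3 0.6 0.3] gap 86.8
```

```bash
python3 -m creep '[0.5,-0.08,0.05,0.15,0,0,0, 0.3,-0.08,0.05,0.15,0,0,0, 0.25,-0.08,0.05,0.15,0,0,0, -1,-0.08,0.05,0.15,0,0,0, -1,-0.08,0.05,0.15,0,0,0, -1,-0.08,0.05,0.15,0,0,0, -1,-0.08,0.05,0.15,0,0,0, -1,-0.08,0.05,0.15,0,0,0, -1,-0.08,0.05,0.15,0,0,0, -1,-0.08,0.05,0.15,0,0,0]';python3 h.py stack .14
```

```text
t: 11.97
position: [0.4656, 0.2892, 0.0588]
tool_rot: [-3.099, 0.503, -0.003]
contact_force: [-0.1, -0.6, 0.2]
finger_gap: 0.569
stack t 12.0 shift [ 0.14 -0.02 -8.12] turn [-0.1 -0.1  0. ] pos [0.4656 0.2892 0.0588] F [-0.1 -0.6  0.2] gap 49.5
```

```bash
python3 -m creep '[-1,0,0,-0.5,0,0,0, -1,0,0,-1,0,0,0, -1,0,0,-2,0,0,0, -1,0,0,-4,0,0,0, -1,0,0,-6,0,0,0, -1,0,0,-8.1,0,0,0, -1,0,0,-8.1,0,0,0, -1,0,0,-8.1,0,0,0, -1,0,0,-8.1,0,0,0, -1,0,0,-8.1,0,0,0]';python3 h.py green .12
```

```text
t: 12.8
position: [0.4647, 0.2886, 0.1388]
tool_rot: [-3.1, 0.503, -0.001]
contact_force: [-0.4, -0.7, -0.7]
finger_gap: 0.567
green t 12.8 shift [15.33 53.54  1.84] turn [ -0.   -0.  -21.2] pos [0.4647 0.2886 0.1388] F [-0.4 -0.7 -0.7] gap 49.3
```

```bash
python3 -m creep '[-1,0.4,1.4,0,0,0,-1, -1,1.2,4.3,0,0,0,-3, -1,2.3,7.9,0,0,0,-5, -1,3.3,11.5,0,0,0,-7, -1,4.4,15.3,0,0,0,-9, -1,5.4,19,0,0,0,-11, -1,6.5,22.8,0,0,0,-13, -1,7.6,26.5,0,0,0,-15, -1,8.7,30.3,0,0,0,-17, -1,9.7,34,0,0,0,-19]';python3 h.py green .12
```

```text
t: 13.63
position: [0.4487, -0.0661, 0.1383]
tool_rot: [-3.14, -0.018, -0.001]
contact_force: [1.7, 0.0, -1.8]
finger_gap: 0.569
green t 13.6 shift [-1.03 20.16  1.79] turn [-0.1 -0.1 -2.1] pos [ 0.4487 -0.0661  0.1383] F [ 1.7  0.  -1.8] gap 49.5
```

```bash
python3 -m creep '[-1,-0.2,3.5,0,0,0,-1, -1,-0.4,7.2,0,0,0,-2, -1,-0.6,11,0,0,0,-2.1, -1,-0.8,14.5,0,0,0,-2.1, -1,-0.9,17.5,1,0,0,-2.1, -1,-1.03,19.5,2,0,0,-2.1, -1,-1.03,20.1,3.5,0,0,-2.1, -1,-1.03,20.1,5,0,0,-2.1, -1,-1.03,20.1,6.5,0,0,-2.1, -1,-1.03,20.1,7,0,0,-2.1]';python3 h.py green .055
```

```text
t: 14.47
position: [0.4394, -0.2644, 0.0658]
tool_rot: [-3.138, -0.072, 0.005]
contact_force: [-1.2, 1.2, -1.0]
finger_gap: 0.569
green t 14.5 shift [0.12 0.35 1.08] turn [-0.2  0.2 -0.1] pos [ 0.4394 -0.2644  0.0658] F [-1.2  1.2 -1. ] gap 49.5
```

```bash
python3 -m creep '[-1,0.12,0.3,0.5,0,0,0, -1,0.12,0.3,1.1,0,0,0, -1,0.12,0.3,1.5,0,0,0, -1,0.12,0.3,1.5,0,0,0, -1,0.12,0.3,1.5,0,0,0, -1,0.12,0.3,1.5,0,0,0, -1,0.12,0.3,1.5,0,0,0, -1,0.12,0.3,1.5,0,0,0, -1,0.12,0.3,1.5,0,0,0, -1,0.12,0.3,1.5,0,0,0]';python3 h.py green .0295
```

```text
t: 15.3
position: [0.4431, -0.268, 0.0539]
tool_rot: [-3.139, -0.073, -0.004]
contact_force: [-0.1, -0.8, -0.7]
finger_gap: 0.566
green t 15.3 shift [-0.25 -0.03  2.44] turn [-0.1 -0.2 -0.1] pos [ 0.4431 -0.268   0.0539] F [-0.1 -0.8 -0.7] gap 49.2
```

```bash
python3 -m creep '[-1,-0.2,0,0.2,0,-0.1,0, -1,-0.22,0,0.5,0,-0.1,0, -1,-0.22,0,0.8,0,-0.1,0, -1,-0.22,0,0.8,0,-0.1,0, -1,-0.22,0,0.8,0,-0.1,0, -1,-0.22,0,0.8,0,-0.1,0, -1,-0.22,0,0.8,0,-0.1,0, -1,-0.22,0,0.8,0,-0.1,0, -1,-0.22,0,0.8,0,-0.1,0, -1,-0.22,0,0.8,0,-0.1,0]';python3 h.py green .0292
```

```text
t: 16.13
position: [0.4409, -0.2681, 0.0458]
tool_rot: [-3.139, -0.073, -0.001]
contact_force: [0.5, 0.4, -0.1]
finger_gap: 0.567
green t 16.1 shift [-0.02 -0.03  1.66] turn [-0.1 -0.  -0.1] pos [ 0.4409 -0.2681  0.0458] F [ 0.5  0.4 -0.1] gap 49.3
```

```bash
python3 -m creep '[-1,0,0,0.3,0,0,0, -1,0,0,0.6,0,0,0, -1,0,0,0.9,0,0,0, -1,0,0,1.2,0,0,0, -1,0,0,1.5,0,0,0, -1,0,0,1.66,0,0,0, -1,0,0,1.66,0,0,0, -1,0,0,1.66,0,0,0, -1,0,0,1.66,0,0,0, -1,0,0,1.66,0,0,0]';python3 h.py green .0288
```

```text
t: 16.97
position: [0.4408, -0.2681, 0.0291]
tool_rot: [-3.139, -0.073, -0.001]
contact_force: [-0.3, -0.0, -0.6]
finger_gap: 0.571
green t 17.0 shift [-0.01 -0.03  0.03] turn [-0.1 -0.  -0.1] pos [ 0.4408 -0.2681  0.0291] F [-0.3 -0.  -0.6] gap 49.6
```

```bash
python3 -m creep '[-1,0,0,0.03,0,0,0, 0.2,0,0,0.03,0,0,0, 0.4,0,0,0.03,0,0,0, 0.6,0,0,0.03,0,0,0, 0.6,0,0,0.03,0,0,0, 0.6,0,0,0.03,0,0,0, 0.6,0,0,-0.5,0,0,0, 0.6,0,0,-2,0,0,0, 0.6,0,0,-5,0,0,0, 0.6,0,0,-9,0,0,0]';python3 h.py stack .14
python3 - <<'E'
from h import *
from rig import ctrl,snapshot
e=ctrl.sense();s=snapshot("wrist")
T=np.eye(4);T[:3,:3]=R.from_rotvec(e["tool_rot"]).as_matrix();T[:3,3]=e["position"];T=T@s["hand_eye"]
np.savez("w4.npz",T=T,**s)
cv2.imwrite("pics/w4.png",cv2.resize(s["img"][110:310,220:420],None,fx=3,fy=3,interpolation=2))
for u,v in [(300,250),(345,250),(290,270),(355,270),(320,230)]:
    z=s["depth"][v,u];print((u,v),(T@[(u-s["cx"])/s["fx"]*z,(v-s["cy"])/s["fy"]*z,z,1])[:3].round(4))
E
```

```text
t: 17.8
position: [0.4386, -0.2674, 0.1182]
tool_rot: [-3.138, -0.072, 0.008]
contact_force: [1.1, 1.5, 0.4]
finger_gap: 0.797
stack t 17.8 shift [  5.35 -55.44  -2.04] turn [-0.1  0.3 21.1] pos [ 0.4386 -0.2674  0.1182] F [1.1 1.5 0.4] gap 69.4
(300, 250) [ 0.4256 -0.2635  0.0358]
(345, 250) [ 0.4538 -0.2618  0.0368]
(290, 270) [ 0.419  -0.2805  0.0256]
(355, 270) [ 0.4622 -0.2783  0.0258]
(320, 230) [ 0.4376 -0.2501  0.0351]
```

View pics/w4.png

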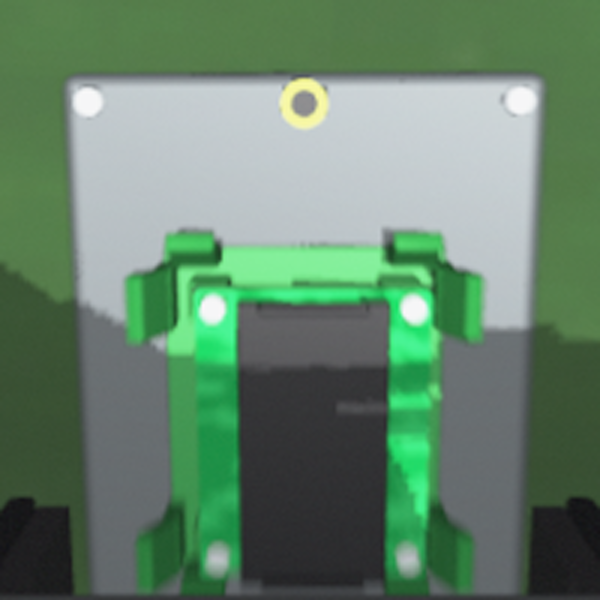

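Small board seated level between the green guides (top z 0.0257, expected 0.026). Return for the main board.

```bash
python3 -m creep '[1,0.1,-2,-1,0,0,1, 1,0.4,-6,-2,0,0,3, 1,0.8,-10,-2,0,0,5, 1,1.2,-14,-2,0,0,7, 1,1.6,-18,-2,0,0,9, 1,2,-22,-2,0,0,11, 1,2.4,-26,-2,0,0,13, 1,2.8,-30,-2,0,0,15, 1,3.2,-34,-2,0,0,17, 1,3.6,-38,-2,0,0,19]';python3 h.py stack .14
```

```text
t: 18.68
position: [0.4591, 0.1149, 0.1404]
tool_rot: [-3.106, 0.449, -0.002]
contact_force: [1.4, -0.9, -0.0]
finger_gap: 0.998
stack t 18.7 shift [ -4.19 -16.89   0.1 ] turn [-0.2 -0.   2. ] pos [0.4591 0.1149 0.1404] F [ 1.4 -0.9 -0. ] gap 86.8
```

```bash
python3 -m creep '[1,-1,-4,0,0,0,1, 1,-2,-8,0,0,0,2, 1,-3,-12,0,0,0,2, 1,-4.1,-15.5,0,0,0,2, 1,-4.2,-16.9,0,0,0,2, 1,-4.2,-16.9,0,0,0,2, 1,-4.2,-16.9,0,0,0,2, 1,-4.2,-16.9,0,0,0,2, 1,-4.2,-16.9,0,0,0,2, 1,-4.2,-16.9,0,0,0,2]';python3 h.py stack .044
python3 - <<'E'
from h import *
from rig import ctrl,snapshot
e=ctrl.sense();s=snapshot("wrist")
T=np.eye(4);T[:3,:3]=R.from_rotvec(e["tool_rot"]).as_matrix();T[:3,3]=e["position"];T=T@s["hand_eye"]
np.savez("w5.npz",T=T,**s)
cv2.imwrite("pics/w5.png",cv2.resize(s["img"][110:310,220:420],None,fx=3,fy=3,interpolation=2))
E
```

```text
t: 19.52
position: [0.4669, 0.2852, 0.1404]
tool_rot: [-3.099, 0.505, -0.001]
contact_force: [0.7, -0.1, 0.1]
finger_gap: 0.999
stack t 19.5 shift [-0.13 -0.32  9.64] turn [-0.1 -0.  -0. ] pos [0.4669 0.2852 0.1404] F [ 0.7 -0.1  0.1] gap 86.9
```

View pics/w5.png

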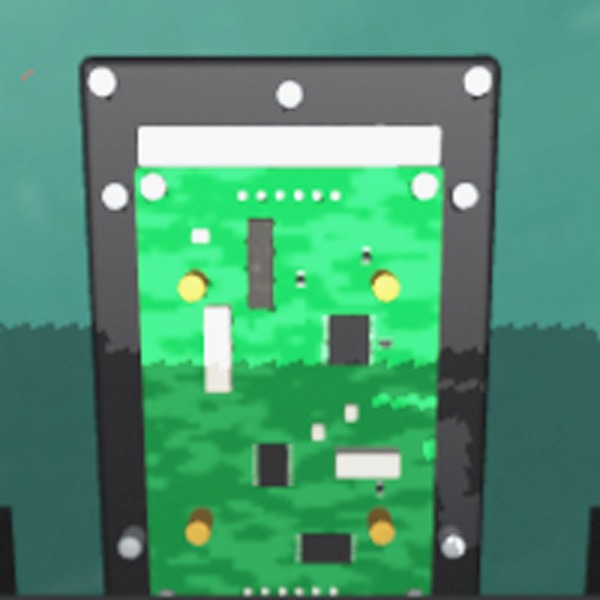

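```bash
python3 - <<'E'
from h import *
s=np.load("w5.npz");T=s["T"]
f=lambda L,z:rect([ray(s,T,u/3+220-.3,v/3+110-.3,z) for u,v in L])
print("standoffs",f([(192,288),(198,533),(382,532),(386,287)],.050))
E
python3 -m creep '[1,-0.2,-0.35,2,0,0,0, 1,-0.2,-0.35,4,0,0,0, 1,-0.2,-0.35,6,0,0,0, 1,-0.2,-0.35,7.5,0,0,0, 1,-0.2,-0.35,8.5,0,0,0, 1,-0.2,-0.35,9.2,0,0,0, 1,-0.2,-0.35,9.2,0,0,0, 1,-0.2,-0.35,9.2,0,0,0, 1,-0.2,-0.35,9.2,0,0,0, 1,-0.2,-0.35,9.2,0,0,0]';python3 h.py stack .0445 -.0008 .0004
```

```text
standoffs (array([0.4657, 0.2897]), np.float64(-108.35), [np.float64(0.0408), np.float64(0.055), np.float64(0.0409), np.float64(0.0549)])
t: 20.4
position: [0.4664, 0.2915, 0.0493]
tool_rot: [-3.098, 0.5, -0.002]
contact_force: [0.2, 0.0, -0.5]
finger_gap: 1.001
stack t 20.4 shift [0.04 0.24 0.47] turn [-0.2 -0.1  0.1] pos [0.4664 0.2915 0.0493] F [ 0.2  0.  -0.5] gap 87.1
```

```bash
python3 -m creep '[0.9,0,0.2,0.2,0,0,0, 0.8,0,0.2,0.4,0,0,0, 0.7,0,0.2,0.45,0,0,0, 0.6,0,0.2,0.45,0,0,0, -1,0,0.2,0.45,0,0,0, -1,0,0.2,0.45,0,0,0, -1,0,0.2,0.45,0,0,0, -1,0,0.2,0.45,0,0,0, -1,0,0.2,0.45,0,0,0, -1,0,0.2,0.45,0,0,0]';python3 h.py stack .13
```

```text
t: 21.23
position: [0.4651, 0.2892, 0.0437]
tool_rot: [-3.1, 0.501, -0.0]
contact_force: [0.4, -0.9, -0.6]
finger_gap: 0.751
stack t 21.2 shift [ 0.18 -0.03 -8.63] turn [-0.1  0.   0.2] pos [0.4651 0.2892 0.0437] F [ 0.4 -0.9 -0.6] gap 65.3
```

```bash
python3 -m creep '[-1,0,0,-0.3,0,0,0, -1,0,0,-0.8,0,0,0, -1,0,0,-2,0,0,0, -1,0,0,-4,0,0,0, -1,0,0,-6,0,0,0, -1,0,0,-8.6,0,0,0, -1,0,0,-8.6,0,0,0, -1,0,0,-8.6,0,0,0, -1,0,0,-8.6,0,0,0, -1,0,0,-8.6,0,0,0]';python3 h.py blue .12
```

```text
t: 22.07
position: [0.4643, 0.2886, 0.1289]
tool_rot: [-3.101, 0.501, 0.002]
contact_force: [-0.2, 1.3, -0.2]
finger_gap: 0.747
blue t 22.1 shift [24.01 32.93  0.85] turn [ -0.    0.1 -22.5] pos [0.4643 0.2886 0.1289] F [-0.2  1.3 -0.2] gap 65.0
```

```bash
python3 -m creep '[-1,0.9,1.2,0,0,0,-1, -1,2.6,3.6,0,0,0,-3, -1,4.8,6.6,0,0,0,-5, -1,7.1,9.7,0,0,0,-8, -1,9.4,12.8,0,0,0,-11, -1,11.6,16,0,0,0,-14, -1,13.9,19.1,0,0,0,-17, -1,16.2,22.2,0,0,0,-20, -1,18.5,25.4,0,0,0,-22.5, -1,20.7,28.3,0,0,0,-22.5]';python3 h.py blue .07
```

```text
t: 22.9
position: [0.5718, -0.0472, 0.1281]
tool_rot: [-3.138, -0.116, 0.002]
contact_force: [0.9, -0.5, -0.6]
finger_gap: 0.751
blue t 22.9 shift [1.29 5.34 5.8 ] turn [-0.1  0.1  0. ] pos [ 0.5718 -0.0472  0.1281] F [ 0.9 -0.5 -0.6] gap 65.4
```

```bash
python3 -m creep '[-1,0.6,2.5,0,0,0,0, -1,1,4.2,1,0,0,0, -1,1.29,5.2,2.5,0,0,0, -1,1.29,5.3,4,0,0,0, -1,1.29,5.3,5.5,0,0,0, -1,1.29,5.3,6.5,0,0,0, -1,1.29,5.3,7.3,0,0,0, -1,1.29,5.3,7.3,0,0,0, -1,1.29,5.3,7.3,0,0,0, -1,1.29,5.3,7.3,0,0,0]';python3 h.py blue .046
```

```text
t: 23.73
position: [0.5897, -0.0964, 0.0567]
tool_rot: [-3.138, -0.114, -0.003]
contact_force: [0.1, 0.8, 0.4]
finger_gap: 0.753
blue t 23.7 shift [-0.14  0.3   1.07] turn [-0.1 -0.1 -0. ] pos [ 0.5897 -0.0964  0.0567] F [0.1 0.8 0.4] gap 65.6
```

```bash
python3 -m creep '[-1,-0.14,0.28,0.4,0,0,0, -1,-0.14,0.28,0.8,0,0,0, -1,-0.14,0.28,1,0,0,0, -1,-0.14,0.28,1,0,0,0, -1,-0.14,0.28,1,0,0,0, -1,-0.14,0.28,1,0,0,0, -1,-0.14,0.28,1,0,0,0, -1,-0.14,0.28,1,0,0,0, -1,-0.14,0.28,1,0,0,0, -1,-0.14,0.28,1,0,0,0]';python3 h.py blue .0300
```

```text
t: 24.57
position: [0.588, -0.0994, 0.0461]
tool_rot: [-3.138, -0.114, -0.001]
contact_force: [0.7, -0.5, -1.0]
finger_gap: 0.754
blue t 24.6 shift [0.05 0.01 1.61] turn [-0.1 -0.  -0. ] pos [ 0.588  -0.0994  0.0461] F [ 0.7 -0.5 -1. ] gap 65.6
```

```bash
python3 -m creep '[-1,0.05,0,0.3,0,0,0, -1,0.05,0,0.6,0,0,0, -1,0.05,0,0.9,0,0,0, -1,0.05,0,1.2,0,0,0, -1,0.05,0,1.4,0,0,0, -1,0.05,0,1.58,0,0,0, -1,0.05,0,1.58,0,0,0, -1,0.05,0,1.58,0,0,0, -1,0.05,0,1.58,0,0,0, -1,0.05,0,1.58,0,0,0]';python3 h.py blue .0297
```

```text
t: 25.4
position: [0.5885, -0.0994, 0.0303]
tool_rot: [-3.138, -0.114, -0.001]
contact_force: [0.5, 0.5, -1.1]
finger_gap: 0.75
blue t 25.4 shift [-0.    0.01  0.06] turn [-0.1 -0.  -0. ] pos [ 0.5885 -0.0994  0.0303] F [ 0.5  0.5 -1.1] gap 65.3
```

```bash
python3 -m creep '[-1,0,0,0.04,0,0,0, 0.6,0,0,0.04,0,0,0, 0.7,0,0,0.04,0,0,0, 0.85,0,0,0.04,0,0,0, 0.85,0,0,0.04,0,0,0, 0.85,0,0,0.04,0,0,0, 0.85,0,0,-0.5,0,0,0, 0.85,0,0,-2,0,0,0, 0.85,0,0,-5,0,0,0, 0.85,0,0,-9,0,0,0]';python3 h.py stack .14
python3 - <<'E'
from h import *
from rig import ctrl,snapshot
e=ctrl.sense();s=snapshot("wrist")
T=np.eye(4);T[:3,:3]=R.from_rotvec(e["tool_rot"]).as_matrix();T[:3,3]=e["position"];T=T@s["hand_eye"]
np.savez("w6.npz",T=T,**s)
cv2.imwrite("pics/w6.png",cv2.resize(s["img"][110:310,220:420],None,fx=3,fy=3,interpolation=2))
for u,v in [(285,270),(360,270),(275,220),(365,220),(290,180),(345,180)]:
    z=s["depth"][v,u];print((u,v),(T@[(u-s["cx"])/s["fx"]*z,(v-s["cy"])/s["fy"]*z,z,1])[:3].round(4))
E
```

```text
t: 26.23
position: [0.5861, -0.0992, 0.1188]
tool_rot: [-3.138, -0.114, 0.009]
contact_force: [1.1, 0.9, -0.2]
finger_gap: 0.924
stack t 26.2 shift [ -9.1  -39.56  -1.99] turn [-0.1  0.3 22.6] pos [ 0.5861 -0.0992  0.1188] F [ 1.1  0.9 -0.2] gap 80.4
(285, 270) [ 0.5634 -0.1133  0.0255]
(360, 270) [ 0.6125 -0.1076  0.0315]
(275, 220) [ 0.5552 -0.08    0.0249]
(365, 220) [ 0.6132 -0.0756  0.025 ]
(290, 180) [ 0.5634 -0.0537  0.0244]
(345, 180) [ 0.598  -0.0511  0.0242]
```

View pics/w6.png

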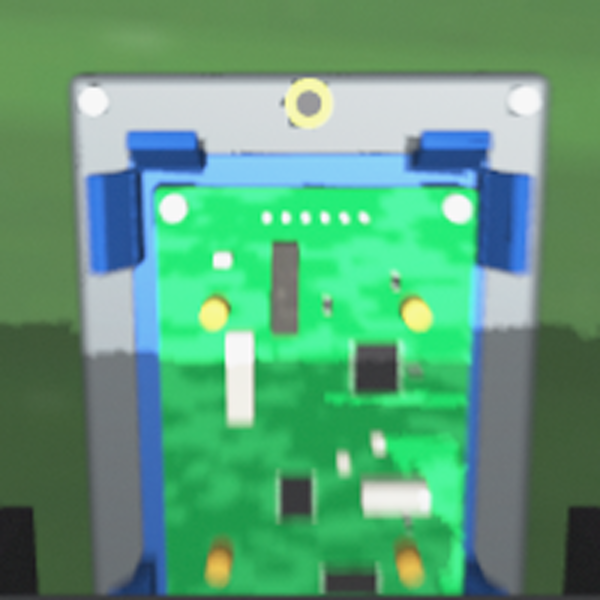

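Main board sits level inside the blue guides. On to the heat sink.

```bash
python3 - <<'E'
from h import *
s=np.load("w6.npz");T=s["T"]
f=lambda L,z:rect([ray(s,T,u/3+220-.3,v/3+110-.3,z) for u,v in L])
print("standoffs",f([(213,314),(219,565),(410,565),(417,314)],.036))
E
python3 -m creep '[1,-0.5,-2,-1,0,0,1, 1,-1.4,-6,-2,0,0,3, 1,-2.3,-10,-2,0,0,5, 1,-3.2,-14,-2,0,0,8, 1,-4.1,-18,-2,0,0,11, 1,-5,-22,-2,0,0,14, 1,-6,-26,-2,0,0,17, 1,-7,-30,-2,0,0,20, 1,-7.8,-34,-2,0,0,22.5, 1,-8.7,-38,-2,0,0.2,22.5]';python3 h.py stack .14
```

```text
standoffs (array([ 0.5887, -0.0994]), np.float64(-85.71), [np.float64(0.0418), np.float64(0.0553), np.float64(0.0414), np.float64(0.0552)])
t: 27.12
position: [0.4737, 0.275, 0.1416]
tool_rot: [-3.098, 0.504, -0.007]
contact_force: [0.2, 1.2, -0.1]
finger_gap: 0.998
stack t 27.1 shift [-1.09 -1.09  0.16] turn [-0.2 -0.2  0. ] pos [0.4737 0.275  0.1416] F [ 0.2  1.2 -0.1] gap 86.8
```

```bash
python3 -m creep '[1,-0.6,-0.6,0,0,0,0, 1,-1.1,-1.15,1,0,0,0, 1,-1.15,-1.15,3,0,0,0, 1,-1.15,-1.15,5,0,0,0, 1,-1.15,-1.15,6.5,0,0,0, 1,-1.15,-1.15,7.5,0,0,0, 1,-1.15,-1.15,8,0,0,0, 1,-1.15,-1.15,8,0,0,0, 1,-1.15,-1.15,8,0,0,0, 1,-1.15,-1.15,8,0,0,0]';python3 h.py stack .028 -.0009 .0007
```

```text
t: 27.95
position: [0.468, 0.288, 0.0618]
tool_rot: [-3.098, 0.501, -0.008]
contact_force: [0.9, 0.1, -0.4]
finger_gap: 1.001
stack t 27.9 shift [-0.26 -0.07  3.38] turn [-0.2 -0.2  0.1] pos [0.468  0.288  0.0618] F [ 0.9  0.1 -0.4] gap 87.1
```

```bash
python3 -m creep '[1,-0.2,-0.07,0.6,0,-0.1,0, 1,-0.25,-0.07,1.2,0,-0.1,0, 1,-0.25,-0.07,1.8,0,-0.1,0, 1,-0.25,-0.07,2.4,0,-0.1,0, 1,-0.25,-0.07,2.9,0,-0.1,0, 1,-0.25,-0.07,3.3,0,-0.1,0, 1,-0.25,-0.07,3.3,0,-0.1,0, 1,-0.25,-0.07,3.3,0,-0.1,0, 1,-0.25,-0.07,3.3,0,-0.1,0, 1,-0.25,-0.07,3.3,0,-0.1,0]';python3 h.py stack .0275 -.0009 .0007
```

```text
t: 28.78
position: [0.4654, 0.2895, 0.0281]
tool_rot: [-3.099, 0.501, -0.004]
contact_force: [-0.3, 0.6, 0.3]
finger_gap: 1.004
stack t 28.8 shift [ 0.05 -0.02  0.06] turn [-0.2 -0.1  0.1] pos [0.4654 0.2895 0.0281] F [-0.3  0.6  0.3] gap 87.3
```

```bash
python3 -m creep '[0.9,0.04,0,0.06,0,0,0, 0.7,0.04,0,0.06,0,0,0, 0.6,0.04,0,0.06,0,0,0, -1,0.04,0,0.06,0,0,0, -1,0.04,0,0.06,0,0,0, -1,0.04,0,0.06,0,0,0, -1,0.04,0,0.06,0,0,0, -1,0.04,0,0.06,0,0,0, -1,0.04,0,0.06,0,0,0, -1,0.04,0,0.06,0,0,0]';python3 h.py stack .13
```

```text
t: 29.62
position: [0.4655, 0.2892, 0.0273]
tool_rot: [-3.099, 0.5, -0.003]
contact_force: [-0.5, 0.2, 1.4]
finger_gap: 0.775
stack t 29.6 shift [  0.15  -0.03 -10.27] turn [-0.1 -0.1  0.2] pos [0.4655 0.2892 0.0273] F [-0.5  0.2  1.4] gap 67.5
```

```bash
python3 -m creep '[-1,0,0,-0.3,0,0,0, -1,0,0,-0.8,0,0,0, -1,0,0,-1.8,0,0,0, -1,0,0,-3.5,0,0,0, -1,0,0,-5.5,0,0,0, -1,0,0,-7.5,0,0,0, -1,0,0,-9.2,0,0,0, -1,0,0,-10.2,0,0,0, -1,0,0,-10.2,0,0,0, -1,0,0,-10.2,0,0,0]';python3 h.py white .12
```

```text
t: 30.45
position: [0.4653, 0.2891, 0.1295]
tool_rot: [-3.098, 0.5, -0.004]
contact_force: [-0.2, -0.7, -3.3]
finger_gap: 0.78
white t 30.4 shift [30.61 49.95  0.84] turn [ -0.2  -0.1 -15.7] pos [0.4653 0.2891 0.1295] F [-0.2 -0.7 -3.3] gap 67.9
```

```bash
python3 -m creep '[-1,0.5,0.9,0,0,0,-1, -1,1.6,2.6,0,0,0,-2, -1,3.1,5.1,0,0,0,-3, -1,5,8.1,0,0,0,-4, -1,6.8,11.1,0,0,0,-5.5, -1,8.7,14.2,0,0,0,-7, -1,10.7,17.4,0,0,0,-8.5, -1,12.6,20.5,0,0,0,-10, -1,14.5,23.7,0,0,0,-11.5, -1,16.5,26.9,0,0,0,-13]';python3 h.py white .12
```

```text
t: 31.28
position: [0.536, -0.0199, 0.1273]
tool_rot: [-3.137, 0.144, 0.001]
contact_force: [1.9, -0.1, -2.5]
finger_gap: 0.778
white t 31.3 shift [ 8.63 25.47  0.69] turn [-0.1  0.  -2.6] pos [ 0.536  -0.0199  0.1273] F [ 1.9 -0.1 -2.5] gap 67.7
```

```bash
python3 -m creep '[-1,1.2,3.5,0,0,0,-1, -1,2.4,7,0,0,0,-2, -1,3.6,10.5,0,0,0,-2.6, -1,4.8,14,0,0,0,-2.6, -1,6,17.5,0,0,0,-2.6, -1,7,20.5,0,0,0,-2.6, -1,7.8,23,0,0,0,-2.6, -1,8.4,24.7,1,0,0,-2.6, -1,8.6,25.4,2.2,0,0,-2.6, -1,8.63,25.4,3.5,0,0,-2.6]';python3 h.py white .05
```

```text
t: 32.12
position: [0.5981, -0.2814, 0.0912]
tool_rot: [-3.14, 0.081, 0.0]
contact_force: [0.7, 0.2, -3.2]
finger_gap: 0.776
white t 32.1 shift [0.06 0.   4.12] turn [-0.1  0.  -0.3] pos [ 0.5981 -0.2814  0.0912] F [ 0.7  0.2 -3.2] gap 67.5
```

```bash
python3 -m creep '[-1,0.06,0,1,0,0,-0.3, -1,0.06,0,2,0,0,-0.3, -1,0.06,0,3,0,0,-0.3, -1,0.06,0,3.7,0,0,-0.3, -1,0.06,0,4.1,0,0,-0.3, -1,0.06,0,4.1,0,0,-0.3, -1,0.06,0,4.1,0,0,-0.3, -1,0.06,0,4.1,0,0,-0.3, -1,0.06,0,4.1,0,0,-0.3, -1,0.06,0,4.1,0,0,-0.3]';python3 h.py white .028
```

```text
t: 32.95
position: [0.6006, -0.2793, 0.0531]
tool_rot: [-3.139, 0.067, -0.005]
contact_force: [0.4, 0.2, -2.9]
finger_gap: 0.776
white t 33.0 shift [-0.19  0.22  2.51] turn [-0.1 -0.2  0.1] pos [ 0.6006 -0.2793  0.0531] F [ 0.4  0.2 -2.9] gap 67.6
```

```bash
python3 -m creep '[-1,-0.15,0.2,0.2,0,-0.1,0, -1,-0.19,0.22,0.3,0,-0.1,0, -1,-0.19,0.22,0.5,0,-0.1,0, -1,-0.19,0.22,0.5,0,-0.1,0, -1,-0.19,0.22,0.5,0,-0.1,0, -1,-0.19,0.22,0.5,0,-0.1,0, -1,-0.19,0.22,0.5,0,-0.1,0, -1,-0.19,0.22,0.5,0,-0.1,0, -1,-0.19,0.22,0.5,0,-0.1,0, -1,-0.19,0.22,0.5,0,-0.1,0]';python3 h.py white .028
```

```text
t: 33.78
position: [0.5983, -0.2813, 0.0475]
tool_rot: [-3.139, 0.067, -0.001]
contact_force: [0.0, 1.8, -2.2]
finger_gap: 0.779
white t 33.8 shift [0.04 0.02 1.95] turn [-0.1 -0.   0.2] pos [ 0.5983 -0.2813  0.0475] F [ 0.   1.8 -2.2] gap 67.8
```

```bash
python3 -m creep '[-1,0.04,0.02,0.3,0,0,0, -1,0.04,0.02,0.6,0,0,0, -1,0.04,0.02,0.9,0,0,0, -1,0.04,0.02,1.2,0,0,0, -1,0.04,0.02,1.5,0,0,0, -1,0.04,0.02,1.75,0,0,0, -1,0.04,0.02,1.92,0,0,0, -1,0.04,0.02,1.92,0,0,0, -1,0.04,0.02,1.92,0,0,0, -1,0.04,0.02,1.92,0,0,0]';python3 h.py white .0273
```

```text
t: 34.62
position: [0.5987, -0.2815, 0.0284]
tool_rot: [-3.139, 0.067, -0.001]
contact_force: [0.1, -0.8, -2.3]
finger_gap: 0.772
white t 34.6 shift [-0.   -0.01  0.11] turn [-0.1 -0.   0.2] pos [ 0.5987 -0.2815  0.0284] F [ 0.1 -0.8 -2.3] gap 67.2
```

```bash
python3 -m creep '[-1,0,0,0.08,0,0,0, -1,0,0,0.1,0,0,0, -1,0,0,0.1,0,0,0, 0.6,0,0,0.1,0,0,0, 0.75,0,0,0.1,0,0,0, 0.85,0,0,0.1,0,0,0, 0.85,0,0,0.1,0,0,0, 0.85,0,0,0,0,0,0, 0.85,0,0,-0.5,0,0,0, 0.85,0,0,-1.5,0,0,0]';python3 -m creep '[0.85,0,0,-2,0,0,0, 0.85,0,0,-5,0,0,0, 0.85,0,0,-8,0,0,0, 0.85,0,0,-11,0,0,0, 0.85,0,0,-14,0,0,0, 0.85,0,0,-17,0,0,0, 0.85,0,0,-17,0,0,0, 0.85,0,0,-17,0,0,0, 0.85,0,0,-17,0,0,0, 0.85,0,0,-17,0,0,0]'
python3 - <<'E'
from h import *
from rig import ctrl,snapshot
e=ctrl.sense();s=snapshot("wrist");print(e["contact_force"].round(1))
T=np.eye(4);T[:3,:3]=R.from_rotvec(e["tool_rot"]).as_matrix();T[:3,3]=e["position"];T=T@s["hand_eye"]
np.savez("w7.npz",T=T,**s)
cv2.imwrite("pics/w7.png",s["img"])
E
```

```text
t: 35.45
position: [0.5978, -0.281, 0.0427]
tool_rot: [-3.138, 0.067, 0.003]
contact_force: [-0.3, 1.2, -0.7]
finger_gap: 0.925
t: 36.28
position: [0.5979, -0.2813, 0.2122]
tool_rot: [-3.138, 0.067, 0.002]
contact_force: [0.2, 0.2, -0.1]
finger_gap: 0.922
[ 0.2  0.2 -0.1]
```

View pics/w7.png

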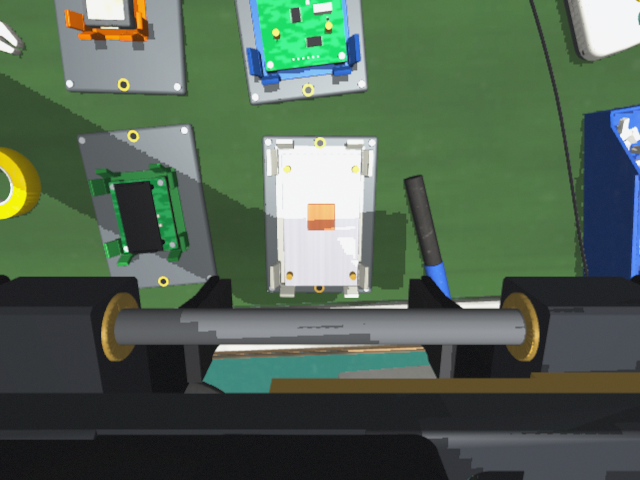

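Heat sink lies between the white guides, standoffs at (288,169), (358,169), (353,276), (290,276). Check its numbers.

Run:
```python
from h import *
s=np.load("w7.npz");T=s["T"]
print(rect([ray(s,T,*q,.034) for q in [(288,169),(290,276),(353,276),(358,169)]]))
print(rect([ray(s,T,*q,.0105) for q in [(83,140),(111,284),(210,277),(187,131)]]))
for u,v in [(300,180),(345,180),(300,260),(345,260)]:
    z=np.median(s["depth"][v-1:v+2,u-1:u+2]);print((T@[(u-s["cx"])/s["fx"]*z,(v-s["cy"])/s["fy"]*z,z,1])[:3].round(4))
```

```text
(array([ 0.5998, -0.2806]), np.float64(-93.07), [np.float64(0.059), np.float64(0.0954), np.float64(0.057), np.float64(0.0954)])
(array([ 0.4386, -0.2666]), np.float64(-88.89), [np.float64(0.0933), np.float64(0.136), np.float64(0.0975), np.float64(0.1367)])
[ 0.5821 -0.242   0.0262]
[ 0.6212 -0.2437  0.0252]
[ 0.5781 -0.3148  0.0259]
[ 0.6193 -0.3164  0.026 ]
```

All four seated and level (heat sink top 0.026 as expected). Hand in.

```bash
python3 -c "
from rig import workorder; print(workorder.job_done())"
```

```text
the job is handed in; nothing more can be done
None
```

All four parts were moved one at a time, in the required order: battery to orange, small board to green, main board to blue, heat sink to white. I handed the job in at about 36 s of the 136 s allowed. `job_done()` gives no verdict, so what follows rests on my own checks.

After each release I checked the part with the wrist camera:

| Part | Top face z, measured (m) | Top face z, expected (m) | Sideways position |
|---|---|---|---|
| Battery | 0.030–0.0315 | 0.030 | inside all four guides, by eye |
| Small board | 0.0257 | 0.026 | inside all four guides, by eye |
| Main board | 0.0242–0.0255 | 0.026 | within 1 mm of the nest centre |
| Heat sink | 0.0252–0.0262 | 0.026 | about 1.5 mm from the nest centre |

- **Orientation:** the main board and heat sink were within 0.5° of their nests, and all four parts looked level. I did not measure the yaw of the battery or small board after release.
- **Robot state:** the gripper was raised clear (tool centre at z 0.21 m) with contact force near zero before hand-in.
- **Disagreements:** no check failed. The top and wrist cameras differed by up to about 2 mm, which is within calibration. The main board also read up to 1.8 mm low in depth, within the 4 mm tolerance.

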